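Nudge a tooling plate onto the two locating pins of its fixture

ROBOT

A 6-joint arm with a two-finger parallel gripper is mounted at the origin on a cart in front of the work surface, level with it; the furniture and walls round the work are solid. World frame = base frame: x ahead of the robot, y to its left, z up, the work surface at z = 0. Lengths are in mm, angles in rad, forces in N, time in s.
With the tool pointing down it reaches from about 275 to 750 mm from the base axis. Payload 10.2 kg.
Tool frame: the origin (TCP) lies midway between the tips of the shut fingers; the grasp point (between the pads) lies 19 mm behind it (grasp_offset is the distance from the TCP to the grasp point, in mm); z points along the fingers, y is the direction in which the jaws open and shut (so a half turn about z gives the same grasp; the last joint's range is limited). The gripper opens to 88 mm and grips with 3 to 60 N. Pads are 18 mm wide; open, the fingers measure 123 mm over their backs; the gripper's body (75 mm by 187 mm) begins 45 mm behind the grasp point.
Start: joints at [-1.472, 0.313, 1.498, -0, 1.331, -0.223], TCP at [166.031, -498.061, 238.72] pointing down, gripper open.
Joint ranges: [-2.94, 2.94], [-0.97, 2.17], [0.19, 2.56], [-1.23, 4.37], [0.02, 3.11], [-2.88, 2.88]. Speed limits (rad/s): [2.39, 2.39, 3.01, 3.14, 3.14, 3.14].

INTERFACE

Orientations are given as a rotation vector (axis times angle).
In Python, from rig import get_state, get_image, hand_in, grasp_offset gives the robot as it stands.
- The arm moves only by the shell command python3 -m pendant 'ROWS' [FORCE]. ROWS is JSON, one flat list of numbers, 7 for each row, row after row: the shift along the world's x, y, z in m, then the turn, a rotation vector about the world's x, y, z in degrees, then the finger opening in m, from 0 to 0.0881. In form: [dx, dy, dz, rx, ry, rz, claw, dx, dy, dz, rx, ry, rz, claw, ...]. A call has exactly 5 rows; each row shifts and turns the commanded pose from where the row before left it; what a row does not reach is not made up. A row lasts 1/8 s, in which the tool goes at most 62.5 mm and 10.7 degrees, less where a joint would pass 70% of its speed; a pose out of reach is approached as far as the arm can. A call is refused whole if a number of a shift passes 0.0625 or a number of a turn 10.7, either way. A call with a gripper value outside its range is refused whole. The fingers move at their own pace and stop on an object; FORCE is the grip in N (left out, the last holds). Time passes only in rows, so rows that do not move let the fingers close, or fill a call up. It gives the time, the measured TCP pose, the force and the opening at its end, in the units of the state.
- get_state(): the state, without advancing time (a new reading comes with each control period).
- get_image(name): name is "scene" or "top" or "wrist"; returns a dict with "img" (420x560x3 uint8, red, green, blue), "intrinsics" (3x3 intrinsics, pixels), "rvec" (rotation vector, rad) and "tvec" (3), from world to camera coordinates, as OpenCV has them; the wrist camera has in their place "mount" (4x4, takes a point from camera to tool coordinates, whose origin is the TCP and whose axes are the flange's). Camera axes: x right, y down, z forward; pixel columns grow to the right and rows downward; lengths in mm; the calibration is good to about 2 mm. A picture is of the moment at which its call begins: read the wrist's pose just before it. There is no depth.
- hand_in(): hands the job in, once; it reports no verdict.
The state is a dict: "time": time; "q": joint angles; "joint_velocities": joint speeds; "effort": joint torques, N m; "eef_pos": TCP position; "orientation": TCP orientation; "force": force on the tool from outside, world axes, zero at the start; "ft_torque": the same for the moment, N m; "finger_gap": opening from 0.0 (shut) to 1.0 (fully open).
Only numpy, scipy, OpenCV 4.12 (cv2) and the standard library are available. Lean on these libraries where they do the work, as an engineer would, in place of code of your own. Each camera call takes 0.05 s, during which the arm holds its last target.

TASK

The flat aluminium plate lies crooked on top of the fixture's two locating pins. Nudge it sideways with the fingertips (the dark fence on the far side helps to square it) until both holes drop over the pins and it lies flat on the fixture bed, then draw the fingers away. Do not pick the plate up or tip it over, and leave the screwdriver, nippers and bracket where they lie.

Things in the scene. Friction and masses are not known exactly. Their poses are not given: they have to be found in the camera images.
- fixture: Fixed grey fixture, origin on the table under it, z up, x toward its fence. Base from x = -88 to +76 mm, y = -110 to +110 mm; its flat bed is 20 mm above the table. The dark steel fence (14 mm thick, 160 mm long along y, centred on y = 0, 22 mm above the bed) has its face at x = +51 mm.
- pin_left (a point): Foot of the left locating pin at bed height (fixture frame x = 18, y = +34 mm, z = 20 mm). The pin is 10 mm in diameter and stands 7 mm above the bed, its upper 2.5 mm tapering to 6.4 mm.
- pin_right (a point): Foot of the right locating pin, the same, at fixture frame x = 18, y = -34 mm, z = 20 mm.
- plate: Loose flat aluminium plate, 80 (x) by 140 (y) by 9 mm thick, about 0.3 kg. Origin: centre of its underside; x toward the fence, z up. Two dark 9 mm screw heads mark its near side (x = -22 mm). At the start it lies on the pin tops with its near long edge on the bed, tilted 0.1 rad, 12 to 20 mm short of its seat, up to 28 mm to the left or right and turned by up to 0.1 rad.
- hole_left (a point): Centre of the left pin hole at the plate's underside (plate frame x = 8, y = +34 mm), 14 mm in diameter, right through; belongs over pin_left. Seated, the plate's origin is at x = 10, y = 0, z = 20 mm in the fixture frame, with 1 mm to spare before the fence.
- hole_right (a point): The same, right pin hole (plate frame x = 8, y = -34 mm); belongs over pin_right. The plate slides under a push of one or two newtons; against the fence, or once dropped over the pins, it stops hard.
- screwdriver: Bystander: red-handled screwdriver, 161 mm long, lying left of the fixture. Leave alone.
- nippers: Bystander: black-handled nippers, 129 mm long, lying right of the fixture. Leave alone.
- angle_bracket: Bystander: small white channel bracket, 51x34x13 mm, to the left, beyond the fixture. Leave alone.

How it is judged (in metres and radians):
At the end, for the whole second after the job is handed in: Both holes lie over their pins (hole centre within 4 mm of pin centre), the plate's underside is within 1.5 mm of the bed, the plate is level within 0.03 rad and at rest (horizontal distance between hole_left and pin_left below 0.004 m and horizontal distance between hole_right and pin_right below 0.004 m and z of plate in the frame of fixture below 0.0215 m and angle between plate's own z axis and vertical below 0.03 rad and linear speed of plate below 0.01 m/s); the robot touches nothing.
It fails at once if the plate is lifted off the fixture (its centre more than 15 mm above the bed) (z of plate in the frame of fixture above 0.035 m).
It fails at once if the plate is tipped by more than 0.35 rad (angle between plate's own z axis and vertical above 0.35 rad).
It fails at once if the screwdriver, nippers or bracket is moved by more than 20 mm (distance of any of screwdriver, nippers, angle_bracket from where it was at the start of the episode above 0.02 m).
It also fails if it takes over 51 s, if anything falls off the work surface, if the arm or the gripper's body presses on something with over 40 N, if the wrist force passes 120 N, or if a joint passes its speed limit or range.

## Working session

There is one attempt and no reset: what is moved stays moved. The work goes in short steps, Python scripts to look and compute and a shell command to move; the robot and the scene stay as the last step left them, time stands still between calls to the robot, and variables do not carry over. Pictures are saved under pics/ and viewed, and the job is handed in when it is done.

```bash
ls; mkdir -p pics
python3 - <<'E'
from rig import *
import cv2
s=get_state();print(s)
for n in("scene","top"):
    d=get_image(n);cv2.imwrite(f"pics/{n}0.png",d["img"][:,:,::-1]);print(n,d["intrinsics"],d["rvec"],d["tvec"])
print(grasp_offset)
E
```

```text
pics
{'time': 0.0, 'q': array([-1.47239608e+00,  3.13462044e-01,  1.49844448e+00, -4.53642948e-07,
        1.33103056e+00, -2.23372122e-01]), 'joint_velocities': array([-3.30038537e-04,  1.42253725e-03,  1.32623930e-03,  3.90833947e-05,
        1.20004152e-03,  1.15525647e-03]), 'effort': array([-5.88615276e-04, -4.02215087e+01, -2.52270681e+01,  6.94429432e-02,
        3.52424907e-02, -8.85842064e-05]), 'eef_pos': array([ 166.0067569 , -497.79175593,  238.15213254]), 'orientation': array([-3.09969668e+00, -5.03046402e-01, -1.31127214e-04]), 'force': array([0.33028387, 1.04741908, 0.23908098]), 'ft_torque': array([0.05335002, 0.03562568, 0.03674052]), 'finger_gap': 1.0012427863927627}
scene [[507.03145879   0.         278.63340239]
 [  0.         507.03145879 211.06928896]
 [  0.           0.           1.        ]] [ 0.73871904 -2.6827241   1.00873146] [399.45087284 366.62442533 859.62915045]
top [[406.81148109   0.         274.1117029 ]
 [  0.         406.81148109 219.5994241 ]
 [  0.           0.           1.        ]] [ 2.12106578 -2.10476351  0.15601363] [-152.14267277  555.29992455 1089.28234371]
18.700000000000003
```

View pics/scene0.png

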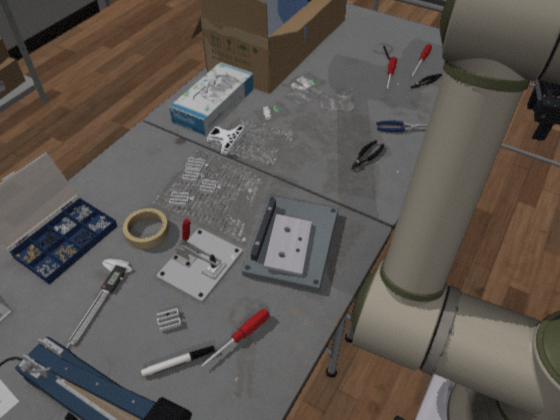

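View pics/top0.png

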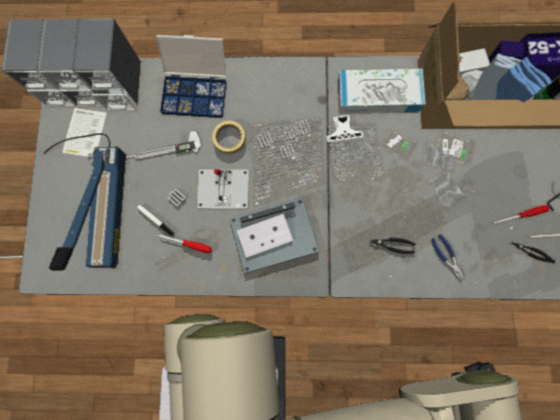

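The scene view shows the fixture at about (292,243). In the top view it is at about (273,238), with the fence on its upper side. I'll zoom in on both.

```bash
python3 - <<'E'
import cv2,numpy as np
a=cv2.imread("pics/top0.png")[190:290,220:330];b=cv2.imread("pics/scene0.png")[185:305,230:350]
a=cv2.resize(a,(390*1,355),interpolation=cv2.INTER_CUBIC);b=cv2.resize(b,(400,400),interpolation=cv2.INTER_CUBIC)
c=np.zeros((400,800,3),np.uint8);c[:355,:390]=a;c[:,400:]=b
cv2.imwrite("pics/z0.png",c)
E
cat > h.py <<'E'
import numpy as np,cv2
from rig import *
def cam(n,s=None):
    d=get_image(n);K=np.array(d["intrinsics"])
    if n=="wrist":
        s=s; T=np.eye(4);T[:3,:3]=cv2.Rodrigues(np.array(s["orientation"]))[0];T[:3,3]=s["eef_pos"]
        M=T@np.array(d["mount"]);R=M[:3,:3].T;t=-R@M[:3,3]
    else:
        R=cv2.Rodrigues(np.array(d["rvec"]))[0];t=np.array(d["tvec"]).ravel()
    return d["img"][:,:,::-1].copy(),K,R,t
def cast(px,z,K,R,t):
    px=np.atleast_2d(px).astype(float);r=(np.linalg.inv(K)@np.c_[px,np.ones(len(px))].T)
    r=(R.T@r).T;c=-R.T@t
    return c+r*((z-c[2])/r[:,2])[:,None]
def proj(P,K,R,t):
    p=(K@(R@np.atleast_2d(P).T+t[:,None])).T;return p[:,:2]/p[:,2:]
E
python3 - <<'E'
from h import *
_,K,R,t=cam("top");print(cast([(232,211),(305,201),(320,252),(245,274),(237,233),(286,216),(295,241),(246,259)],20,K,R,t).round(1))
print(get_image("wrist")["mount"])
E
```

```text
[[ 586.1  -25.2   20. ]
 [ 616.3 -235.4   20. ]
 [ 469.5 -277.1   20. ]
 [ 406.2  -67.    20. ]
 [ 522.1  -41.4   20. ]
 [ 572.1 -180.9   20. ]
 [ 500.2 -206.8   20. ]
 [ 448.1  -68.8   20. ]]
[[-3.39950012e-04 -9.45715909e-01 -3.24994313e-01  8.37550957e+01]
 [ 9.99999942e-01 -3.28320128e-04 -9.06244278e-05 -1.73052711e-01]
 [-2.09972113e-05 -3.24994325e-01  9.45715966e-01 -1.45297309e+02]
 [ 0.00000000e+00  0.00000000e+00  0.00000000e+00  1.00000000e+00]]
```

View pics/z0.png

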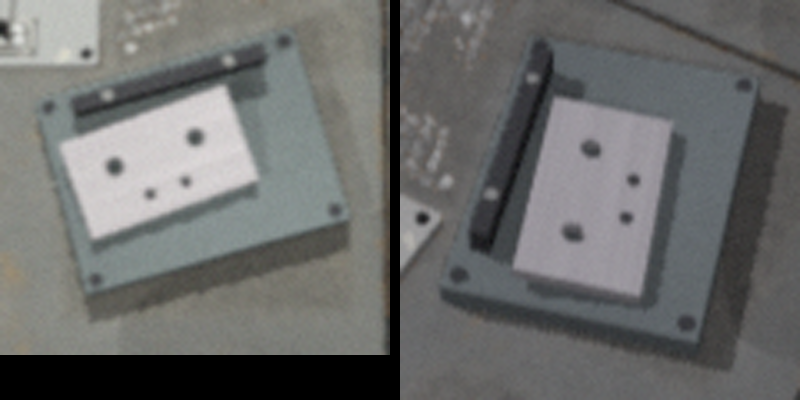

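Seen from the robot, the plate sits about 25 mm to the left and is slightly turned. I'll bring the wrist camera over it.

```bash
python3 -m pendant '[0.039,0.036,0,0,0,0,0.088,0.039,0.036,0,0,0,0,0.088,0.039,0.036,0,0,0,0,0.088,0.039,0.036,0,0,0,0,0.088,0.039,0.036,0,0,0,0,0.088]' && python3 -m pendant '[0.039,0.036,0,0,0,0,0.088,0.039,0.036,0,0,0,0,0.088,0.039,0.036,0,0,0,0,0.088,0.039,0.036,0,0,0,0,0.088,0.039,0.036,0,0,0,0,0.088]'
python3 - <<'E'
from h import *
s=get_state();print(s["eef_pos"],s["orientation"])
im,K,R,t=cam("wrist",s);cv2.imwrite("pics/w1.png",im);print(K)
E
```

```text
time: 0.82
eef_pos: [362.1, -316.7, 238.7]
orientation: [3.101, 0.503, 0.0]
force: [0.6, 0.4, 0.1]
finger_gap: 0.999
time: 1.45
eef_pos: [557.1, -136.6, 238.6]
orientation: [-3.101, -0.503, 0.0]
force: [0.1, -1.0, -0.8]
finger_gap: 1.001
[ 557.13239963 -136.63679015  238.5942766 ] [-3.10093913e+00 -5.03353687e-01  2.49560422e-04]
[[365.11611503   0.         279.47461762]
 [  0.         365.11611503 211.849185  ]
 [  0.           0.           1.        ]]
```

View pics/w1.png

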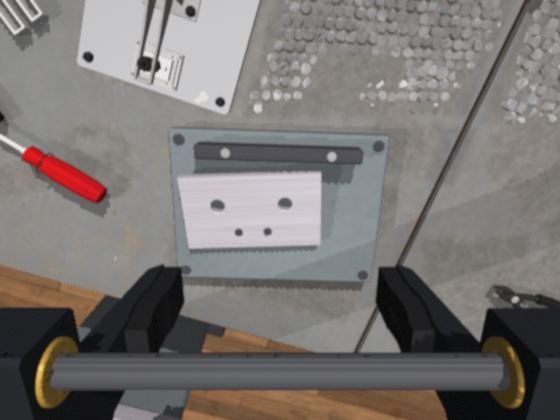

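The wrist view shows the fixture corners at about (171,128), (387,136), (368,281) and (179,279), and the fence at about (279,153). The plate spans about (179–322, 172–250), with holes near (217,205) and (285,203) and screw heads at (239,232) and (267,231). Next I'll measure these to sub-pixel level.

```bash
cat >> h.py <<'E'
def dark_blobs(im,box,thr,amin,amax):
    x0,y0,x1,y1=box;g=cv2.cvtColor(im,cv2.COLOR_BGR2GRAY)[y0:y1,x0:x1]
    n,l,st,c=cv2.connectedComponentsWithStats((g<thr).astype(np.uint8))
    return [(round(c[i][0]+x0,1),round(c[i][1]+y0,1),int(st[i][4])) for i in range(1,n) if amin<=st[i][4]<=amax]
E
python3 - <<'E'
from h import *
im=cv2.imread("pics/w1.png")
g=cv2.cvtColor(im,cv2.COLOR_BGR2GRAY)
hsv=cv2.cvtColor(im,cv2.COLOR_BGR2HSV)
for p in [(350,200),(300,240),(420,150),(150,220),(250,185),(217,205),(179,140),(350,265)]: print(p,im[p[1],p[0]],hsv[p[1],p[0]])
print(dark_blobs(im,(165,122,395,288),75,8,200))
z=cv2.resize(im[118:292,160:400],None,fx=3.3,fy=3.3,interpolation=cv2.INTER_CUBIC);cv2.imwrite("pics/w1z.png",z)
E
```

```text
(350, 200) [149 146 137] [ 98  21 149]
(300, 240) [203 197 203] [150   8 203]
(420, 150) [125 129 132] [ 17  14 132]
(150, 220) [141 142 143] [ 15   4 143]
(250, 185) [208 202 209] [154   9 209]
(217, 205) [90 87 82] [101  23  90]
(179, 140) [86 79 80] [124  21  86]
(350, 265) [136 133 126] [ 99  19 136]
[(np.float64(208.9), np.float64(157.9), 43), (np.float64(280.0), np.float64(160.4), 162), (np.float64(343.1), np.float64(162.6), 35), (np.float64(362.2), np.float64(274.9), 29)]
```

View pics/w1z.png

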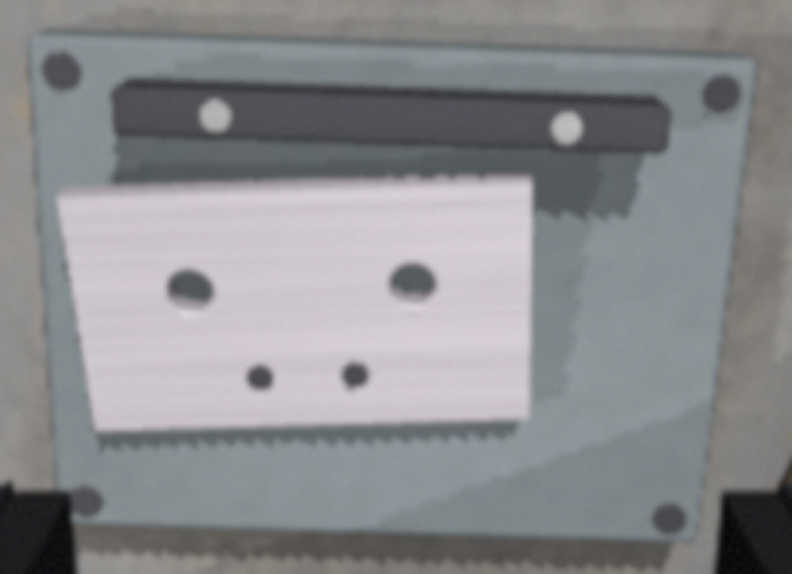

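```bash
cat > m1.py <<'E'
from h import *
from rig import *
s=get_state()
_,K,R,t=cam("wrist",s)
u=lambda L:np.array(L)/3.3+[160,118]-0.35
C=cast(u([(31,34),(755,60),(694,541),(57,524)]),20,K,R,t)[:,:2]
B=cast(u([(61,71),(721,94),(669,519),(87,501)]),20,K,R,t)[:,:2]
for P in(C,B):
    dx=(P[0]+P[1]-P[2]-P[3])/2; dy=(P[0]+P[3]-P[1]-P[2])/2
    print("centre",P.mean(0).round(1),"len",np.linalg.norm(dx).round(1),np.linalg.norm(dy).round(1),"yaw",np.arctan2(dx[1],dx[0]).round(4),np.arctan2(-dy[0],dy[1]).round(4))
    # known dims: fixture model fit
P=C;dx=(P[0]+P[1]-P[2]-P[3])/2; dy=(P[0]+P[3]-P[1]-P[2])/2
yaw=(np.arctan2(dx[1],dx[0])+np.arctan2(-dy[0],dy[1]))/2
Rf=np.array([[np.cos(yaw),-np.sin(yaw)],[np.sin(yaw),np.cos(yaw)]])
O=P.mean(0)-Rf@[-6,0];print("origin",O,"yaw",yaw)
F=lambda p:((p[:,:2]-O)@Rf).round(1)
print("fence front top corners(z42)",F(cast(u([(115,134),(668,151)]),42,K,R,t)))
print("heads",F(cast(u([(259,377),(355,375)]),31,K,R,t)))
print("holes",F(cast(u([(190,289),(413,282)]),34,K,R,t)))
print("corners far",F(cast(u([(58,192),(531,177)]),37,K,R,t)),"near",F(cast(u([(528,418),(96,431)]),29,K,R,t)))
E
python3 m1.py
```

```text
centre [ 521.5 -141.4] len 162.6 215.9 yaw 0.2871 0.2928
centre [ 520.7 -141.8] len 143.5 197.3 yaw 0.2929 0.2909
origin [ 527.28462893 -139.6602877 ] yaw 0.2899548942620489
fence front top corners(z42) [[ 50.6  78.6]
 [ 51.3 -79.7]]
heads [[-27.2  38.8]
 [-25.4   8.6]]
holes [[ 2.2 59.5]
 [ 6.9 -8.4]]
corners far [[ 31.8  97.2]
 [ 41.2 -41.6]] near [[-39.1 -47.2]
 [-48.6  91.5]]
```

The fixture fit is consistent (base about 163x216 mm, fence at x = 51). Its origin is at (527.3, -139.7) with yaw 0.290. The plate centre is at about (-3.5, +25.3) mm in the fixture frame, with yaw +0.068. I'll shut the fingers and descend beside the plate's left end.

```bash
python3 -m pendant '[-0.0131,0.0232,-0.036,0,0,-0.37,0,-0.0131,0.0232,-0.036,0,0,-0.37,0,-0.0131,0.0232,-0.036,0,0,-0.37,0,-0.0131,0.0232,-0.036,0,0,-0.37,0,-0.0131,0.0232,-0.036,0,0,-0.37,0]' 10 && python3 -m pendant '[0,0,-0.010,0,0,0,0,0,0,-0.010,0,0,0,0,0,0,-0.005,0,0,0,0,0,0,0,0,0,0,0,0,0,0,0,0,0,0]'
python3 - <<'E'
from h import *
s=get_state();print(s["eef_pos"],s["orientation"],s["force"],s["finger_gap"])
O=np.array([527.28,-139.66]);c,d=np.cos(.29),np.sin(.29)
print(np.array([[c,d],[-d,c]])@(s["eef_pos"][:2]-O))
im,K,R,t=cam("wrist",s);cv2.imwrite("pics/w2.png",im)
im,*_=cam("scene");cv2.imwrite("pics/s2.png",cv2.resize(im[170:330,200:400],None,fx=3.5,fy=3.5))
E
```

```text
time: 2.17
eef_pos: [489.7, -21.9, 57.8]
orientation: [3.109, 0.452, 0.0]
force: [0.8, 0.3, -1.1]
finger_gap: 0.456
time: 2.8
eef_pos: [490.9, -22.4, 34.2]
orientation: [3.108, 0.453, 0.001]
force: [-0.0, 0.4, -0.5]
finger_gap: 0.004
[490.92486931 -22.38782543  34.19340494] [3.10837902e+00 4.52690623e-01 1.41342222e-03] [-0.02457042  0.36680467 -0.48851277] 0.00435722798242454
[ -1.30284206 122.77117357]
```

View pics/w2.png

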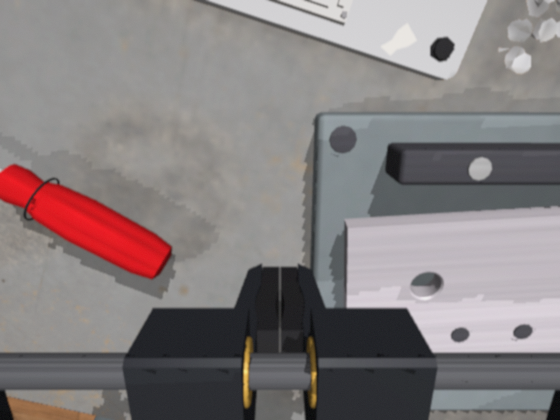

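View pics/s2.png

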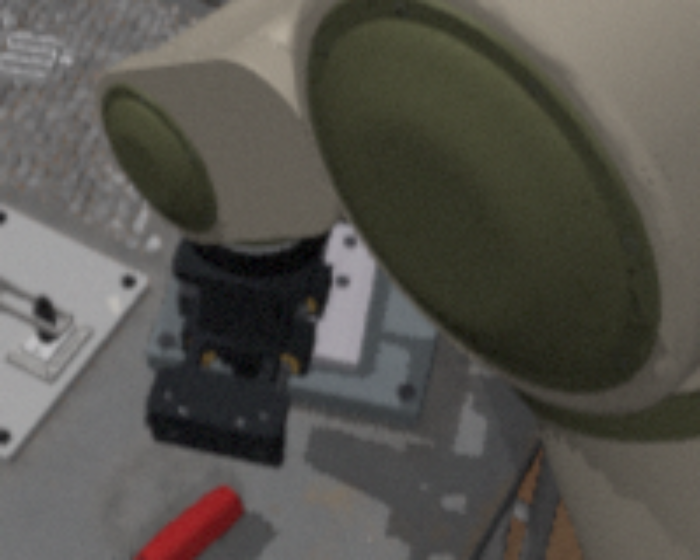

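The shut tips sit just left of the plate's left end (x about 345 px in the wrist view), about 25 mm wide and clear of the screwdriver. I'll lower 8 mm and start pushing right.

```bash
python3 -m pendant '[0,0,-0.008,0,0,0,0,0.0017,-0.0057,0,0,0,0,0,0.0017,-0.0057,0,0,0,0,0,0.0017,-0.0057,0,0,0,0,0,0.0017,-0.0057,0,0,0,0,0]' && python3 -m pendant '[0.0012,-0.0038,0,0,0,0,0,0.0012,-0.0038,0,0,0,0,0,0,0,0,0,0,0,0,0,0,0,0,0,0,0,0,0,0,0,0,0,0]'
cat >> h.py <<'E'
O=np.array([527.28,-139.66]);_c,_d=np.cos(.29),np.sin(.29)
RT=np.array([[_c,_d],[-_d,_c]])
def F(p): return (np.atleast_2d(p)[:,:2]-O)@RT.T
def FI(p,z,K,R,t): # fixture xy,z -> pixels
    w=np.atleast_2d(p)@RT+O; return proj(np.c_[w,np.full(len(w),z)],K,R,t)
E
python3 - <<'E'
from h import *
s=get_state();print(s["eef_pos"],s["force"],F(s["eef_pos"]))
im,K,R,t=cam("wrist",s);cv2.imwrite("pics/w3.png",im)
E
```

```text
time: 3.52
eef_pos: [497.4, -45.2, 25.7]
orientation: [-3.109, -0.453, 0.0]
force: [-0.4, 1.5, 0.5]
finger_gap: 0.004
time: 4.15
eef_pos: [499.7, -52.4, 25.8]
orientation: [3.109, 0.453, 0.0]
force: [0.2, 0.2, 0.5]
finger_gap: 0.003
[499.74245167 -52.40469961  25.75294461] [0.16559413 0.19316426 0.45729516] [[-1.43683973 91.48628043]]
```

View pics/w3.png

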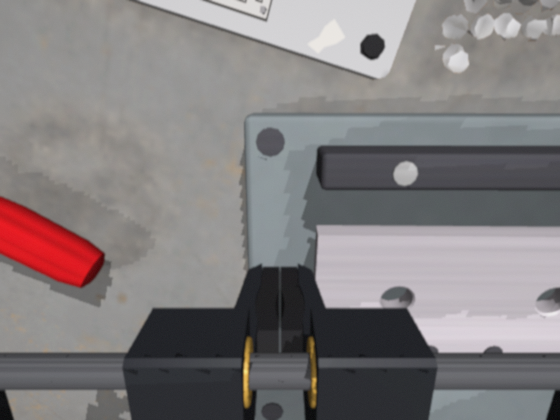

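The plate has squared to the fence. Its far-left corner is at about (317,227) px, and the left hole is at about (398,298).

Run:
```python
from h import *
s=get_state();im,K,R,t=cam("wrist",s)
print(F(cast([(317,227),(540,227)],37,K,R,t)),F(cast([(398,298)],34,K,R,t)),F(cast([(245,117)],20,K,R,t)),F(cast([(319,186)],42,K,R,t)))
```

```text
[[ 29.91360093  76.85795933]
 [ 29.85331988 -10.96842991]] [[-4.17876849 40.46467759]] [[ 70.67489877 105.4516849 ]] [[47.91315329 77.20436172]]
```

About 9 mm more to go. I'll push that, back off and lift.

```bash
python3 -m pendant '[0.0009,-0.003,0,0,0,0,0,0.0009,-0.003,0,0,0,0,0,0.0009,-0.003,0,0,0,0,0,0,0,0,0,0,0,0,0,0,0,0,0,0,0]' && python3 -m pendant '[-0.0029,0.0096,0,0,0,0,0,0,0,0.02,0,0,0,0,0,0,0.04,0,0,0,0.088,0,0,0.04,0,0,0,0.088,0,0,0,0,0,0,0.088]' && python3 -m pendant '[-0.009,-0.026,0,0,0,0,0.088,-0.009,-0.026,0,0,0,0,0.088,-0.009,-0.026,0,0,0,0,0.088,-0.009,-0.026,0,0,0,0,0.088,0,0,0,0,0,0,0.088]'
python3 - <<'E'
from h import *
s=get_state();print(s["eef_pos"],s["force"],F(s["eef_pos"]))
im,K,R,t=cam("wrist",s);cv2.imwrite("pics/w4.png",im)
E
```

```text
time: 4.88
eef_pos: [502.5, -61.6, 25.7]
orientation: [3.109, 0.453, 0.0]
force: [-1.0, -0.3, 0.3]
finger_gap: 0.008
time: 5.5
eef_pos: [500.6, -51.6, 128.2]
orientation: [3.106, 0.454, 0.007]
force: [0.3, -0.7, 0.1]
finger_gap: 0.318
time: 6.12
eef_pos: [462.8, -156.3, 124.8]
orientation: [-3.108, -0.45, 0.002]
force: [-0.4, 0.6, -0.4]
finger_gap: 0.885
[ 462.8220183  -156.32363805  124.77987236] [-0.35523308  0.56853847 -0.38781393] [[-66.53147057   2.46407419]]
```

View pics/w4.png

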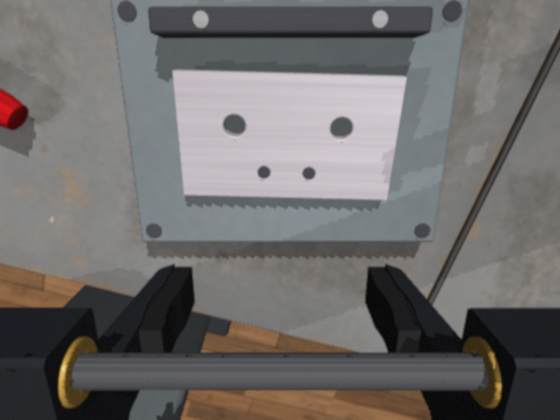

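The plate is now nearly centred and square: holes at (234,125) and (341,127), fence front corners at (152,37) and (430,38).

Run:
```python
from h import *
s=get_state();im,K,R,t=cam("wrist",s)
p=lambda L,z:print(F(cast(L,z,K,R,t)).round(1).tolist())
p([(152,37),(430,38)],42);p([(234,125),(341,127)],34);p([(264,172),(309,173)],31);p([(184,194),(389,199)],29);p([(143,240),(434,241)],20)
p([(154,231),(422,231),(127,11),(453,11)],20)
```

```text
[[44.3, 75.6], [43.5, -82.2]]
[[-5.4, 32.1], [-6.7, -35.6]]
[[-36.4, 13.7], [-37.1, -16.3]]
[[-52.1, 69.0], [-56.0, -72.1]]
[[-90.3, 105.2], [-91.5, -111.6]]
[[-83.1, 96.1], [-83.4, -101.6], [61.3, 96.1], [60.9, -102.4]]
```

```bash
python3 -m pendant '[0,0,-0.04,0,0,0,0.088,0,0,-0.04,0,0,0,0.088,0,0,-0.015,0,0,0,0.088,0,0,-0.007,0,0,0,0.088,0,0,0,0,0,0,0.088]'
python3 - <<'E'
from h import *
s=get_state();print(s["eef_pos"],s["force"],F(s["eef_pos"]))
im,K,R,t=cam("wrist",s);cv2.imwrite("pics/w5.png",im)
E
```

```text
time: 6.85
eef_pos: [463.9, -155.8, 24.2]
orientation: [3.108, 0.454, 0.001]
force: [-0.6, 0.3, 0.2]
finger_gap: 0.995
[ 463.90663555 -155.78870095   24.23830759] [-0.58727727  0.33542608  0.16809995] [[-65.33917628   2.66652567]]
```

View pics/w5.png

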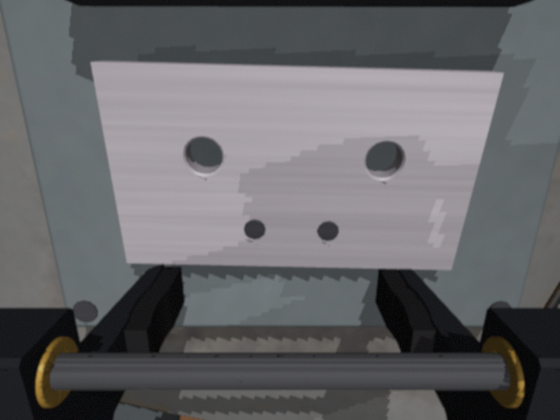

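The finger tips are just behind the near edge, one near each end. I'll push toward the fence.

```bash
python3 -m pendant '[0.0038,0.0011,0,0,0,0,0.088,0.0038,0.0011,0,0,0,0,0.088,0.0038,0.0011,0,0,0,0,0.088,0.0038,0.0011,0,0,0,0,0.088,0.0038,0.0011,0,0,0,0,0.088]'
python3 - <<'E'
from h import *
s=get_state();print(s["eef_pos"],s["force"],F(s["eef_pos"]))
im,K,R,t=cam("wrist",s);cv2.imwrite("pics/w6.png",im)
E
```

```text
time: 7.52
eef_pos: [483.0, -150.3, 23.7]
orientation: [3.109, 0.453, 0.001]
force: [-0.6, -0.6, 0.2]
finger_gap: 0.999
[ 483.017523   -150.27361267   23.73667847] [-0.58089228 -0.62021649  0.15321207] [[-45.44923366   2.48652445]]
```

View pics/w6.png

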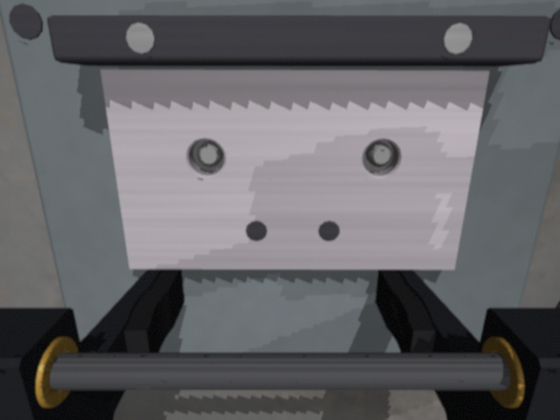

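Both pins now show centred inside the holes, at (208,155) and (382,155). The plate's far edge also looks smaller, so it seems to have dropped. I'll draw back, lift and check.

```bash
python3 -m pendant '[-0.009,-0.0027,0,0,0,0,0.088,-0.009,-0.0027,0,0,0,0,0.088,0,0,0.04,0,0,0,0.088,0,0,0.05,0,0,0,0.088,0.02,0.006,0,0,0,0,0.088]' && python3 -m pendant '[0.02,0.006,0,0,0,0,0.088,0.02,0.006,0,0,0,0,0.088,0,0,0,0,0,0,0.088,0,0,0,0,0,0,0.088,0,0,0,0,0,0,0.088]'
python3 - <<'E'
from h import *
s=get_state();print(s["eef_pos"],s["force"],F(s["eef_pos"]))
im,K,R,t=cam("wrist",s);cv2.imwrite("pics/w7.png",cv2.resize(im,None,fx=1.4,fy=1.4,interpolation=cv2.INTER_CUBIC))
im,*_=cam("scene");cv2.imwrite("pics/s7.png",cv2.resize(im[170:330,200:400],None,fx=3.5,fy=3.5))
E
```

```text
time: 8.2
eef_pos: [485.2, -151.0, 117.2]
orientation: [3.105, 0.45, 0.008]
force: [-0.1, -0.7, -0.2]
finger_gap: 1.0
time: 8.82
eef_pos: [523.9, -138.1, 113.8]
orientation: [-3.109, -0.452, 0.0]
force: [-0.5, -0.5, -0.0]
finger_gap: 0.997
[ 523.85761125 -138.07158576  113.76161327] [-0.50106037 -0.54258311 -0.04883099] [[-2.82527247  2.50072789]]
```

View pics/w7.png

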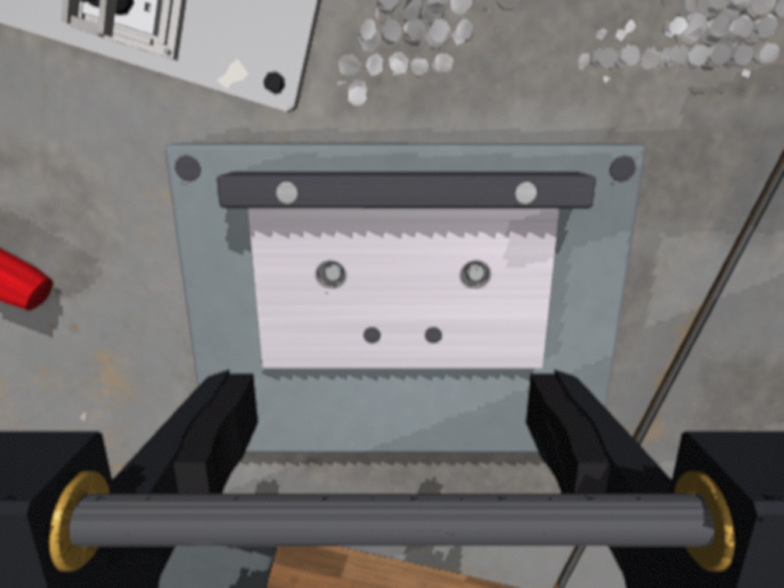

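View pics/s7.png

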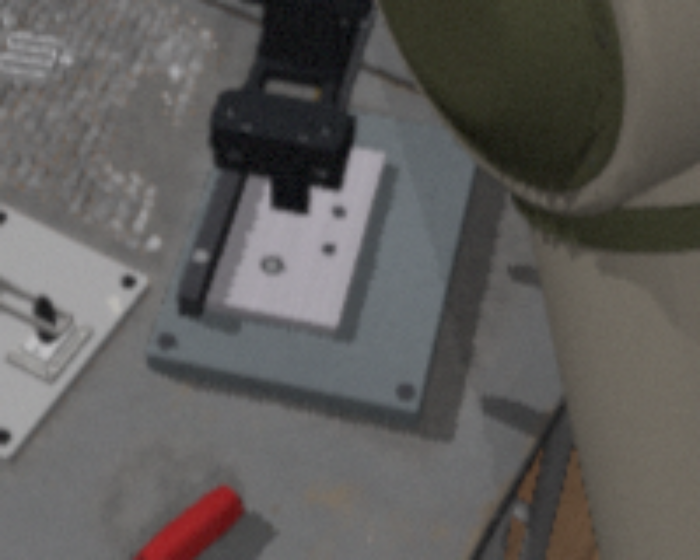

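Both pins appear in the holes, at (331,273) and (475,273) in the 1.4x view, with the plate parallel to the fence. A numeric check on flatness comes next.

Run:
```python
from h import *
s=get_state();im,K,R,t=cam("wrist",s)
u=lambda L:(np.array(L)+.5)/1.4-.5
def p(n,L,z):
    a=F(cast(u(L),z,K,R,t));print(n,z,a.round(1).tolist(),"width",np.linalg.norm(a[0]-a[1]).round(1))
p("bolts far (ref 197)",[(187,168),(622,168)],20)
p("fence",[(219,206),(593,206)],42)
for z in(29,33,37):p("far",[(249.5,209),(558.5,209)],z)
for z in(29,33):p("near",[(263,368),(544.5,367)],z)
p("hole rims",[(331,273),(475,273)],29)
p("pin tops",[(333,272),(476.5,272)],27)
z=im[150:270,170:410];cv2.imwrite("pics/z7.png",cv2.resize(z,None,fx=3.3,fy=3.3,interpolation=cv2.INTER_CUBIC))
```

```text
bolts far (ref 197) 20 [[61.1, 95.6], [60.9, -102.4]] width 198.0
fence 42 [[47.3, 75.6], [47.1, -82.7]] width 158.3
far 29 [[43.9, 66.4], [43.7, -72.5]] width 138.9
far 33 [[44.6, 65.3], [44.4, -71.2]] width 136.5
far 37 [[45.2, 64.2], [45.0, -69.9]] width 134.1
near 29 [[-35.4, 66.9], [-35.1, -73.8]] width 140.7
near 33 [[-33.4, 65.8], [-33.1, -72.4]] width 138.2
hole rims 29 [[13.9, 31.0], [13.8, -36.5]] width 67.5
pin tops 27 [[13.8, 30.2], [13.8, -37.5]] width 67.8
```

View pics/z7.png

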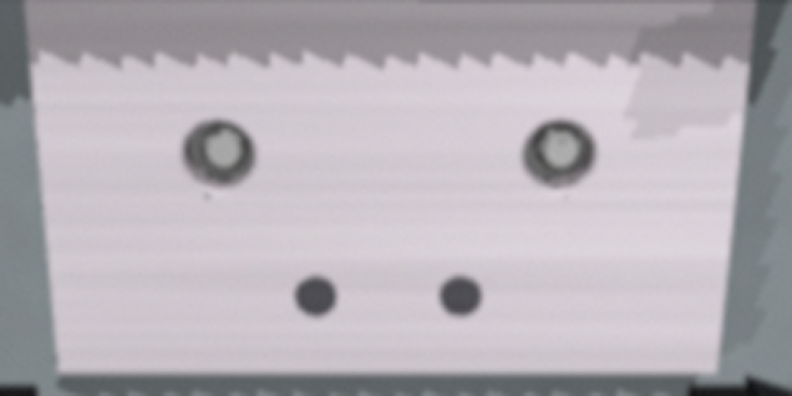

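The plate lies flat and both holes are within about 1 mm of their pins. The fingers are about 85 mm above the plate, so I'm handing in.

```bash
python3 -c "from rig import *;print(hand_in(),get_state()['time'])"
```

```text
the job is handed in; nothing more can be done
the job is handed in; nothing more can be done
```

The plate is seated over both locating pins and I handed the job in at about 9 s of the 51 s allowed; no verdict came back. I pushed the plate right from its left end with the shut fingertips, which also squared it. Then I pushed it toward the fence with the open fingers until it dropped, backed off and lifted clear.

Last checks from the wrist camera:
- **Holes:** both are within about 1 mm of their pins. The plate is parallel to the fence.
- **Flatness:** measured at the seated height, the far and near edges came out 138.9 and 140.7 mm wide against the real 140 mm, so the plate is level on the bed.
- **Forces:** readings at the end of each move stayed below about 2 N.
- **Robot:** the fingers ended about 85 mm above the plate.
- **Bystanders:** I stayed clear of all three. I checked the screwdriver only by eye, and did not re-measure it, the nippers or the bracket.

**Disagreement:** wrist-camera positions were off by 2–5 mm (about 7 mm in one picture), probably calibration error plus the arm still moving. I therefore judged positions relative to the fence and pins, not by absolute coordinates.

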